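# Line the glasses up along the sill rail

## Robot

A 6-joint arm with a two-finger parallel gripper is mounted at the origin on the work surface. World frame = base frame: x ahead of the robot, y to its left, z up, the work surface at z = 0. Lengths are in mm, angles in rad, forces in N, time in s.
With the tool pointing down it reaches from about 375 to 825 mm from the base axis. Payload 5.5 kg.
Tool frame: the origin (TCP) lies between the finger pads; the fingertips stand 11 mm ahead of it and the grasp point (between the pads) lies 8 mm behind it; z points along the fingers, x is the direction in which the jaws open and shut, and the axes are right-handed (so a half turn about z gives the same grasp; the last joint's range is limited). The gripper opens to 85 mm and grips with 20 to 120 N. Pads are 22 mm wide; open, the fingers measure 114 mm over their backs; the gripper's body (76 mm by 85 mm) begins 54 mm behind the grasp point. The pads swing forward as they close: fully open they stand 13 mm farther back than shut.
Start: joints at [-1.172, 0.314, -0.047, 1.21, 0, 1.571], TCP at [232.984, -552.913, 242.299] pointing down, gripper open.
Joint ranges: [-2.67, 2.67], [-0.69, 1.73], [-1.03, 1.25], [-2.08, 2.16], [-1.42, 1.45], [-3.14, 3.14]. Speed limits (rad/s): [2.39, 2.39, 3.01, 3.14, 3.14, 3.14].

## Interface

Orientations are given as [roll, pitch, yaw] about the fixed x, y, z axes, in that order (R = Rz(yaw) Ry(pitch) Rx(roll)).
In Python, from workcell import env, imaging, order gives the robot as it stands.
- The arm moves only by the shell command python3 -m inch 'ROWS' [FORCE]. ROWS is JSON, a list of rows, each a list of 5 numbers: the shift along the world's x, y, z in m, then the turn about the world's z in degrees, then the gripper's target within -1 to 1 (shut at 1, half-way at 0, fully open at -1). A call has 1 to 8 rows; each row shifts and turns the pose as measured when the row begins; what a row does not reach is not made up. A row lasts 1/10 s, in which the tool goes at most 50 mm and 8.59 degrees, less where a joint would pass 70% of its speed; a pose out of reach is approached as far as the arm can. A call with a gripper value outside its range is refused whole. The fingers move at their own pace and stop on an object; FORCE is the grip in N (left out, the last holds). Time passes only in rows, so rows that do not move let the fingers close. It gives the time, the measured TCP pose, the force and the opening at its end, in the units of the state.
- env.observe(): the state, without advancing time (a new reading comes with each control period).
- imaging.camera(name): name is "scene" or "top" or "wrist"; returns a dict with "color" (384x512x3 uint8, red, green, blue), "fx", "fy", "cx", "cy" (pixels), "origin" and "orientation" of the camera in the world. Camera axes: x right, y up, looking along -z (the intrinsics and any distortion apply to the point x, -y, -z); pixel columns grow to the right and rows downward; lengths in mm; the calibration is good to about 2 mm. A picture is of the moment at which its call begins. There is no depth.
- order.close_job(): hands the job in, once; it reports no verdict.
The state is a dict: "t": time; "qpos": joint angles; "qd": joint speeds; "joint_torque": joint torques, N m; "tool_pos": TCP position; "orientation": TCP orientation; "ft_force": force on the tool from outside, world axes, zero at the start; "ft_torque": the same for the moment, N m; "width": opening from 0.0 (shut) to 1.0 (fully open).
Only numpy, scipy, OpenCV 4.12 (cv2) and the standard library are available. Lean on these libraries where they do the work, as an engineer would, in place of code of your own. Each camera call takes 0.05 s, during which the arm holds its last target. There are 200 camera calls.

## Task

Push the three glass cups away from you along the tile until each one stands upright against the near side of the wooden rail, still apart from one another. Push each gently from its near side with the fingertips, without gripping, straddling or lifting it, and leave the honey pot, the kettle and the clip lid where they are.

Things in the scene. Friction and masses are not known exactly. Their poses are not given: they have to be found in the camera images.
- cup_a: One of three alike plain glass cups without handles, open at the top: 55 mm high, outer diameter 52 mm at the foot, 62 mm at the belly (16 to 26 mm above the foot, its widest part), 54 mm at the rim; about 0.13 kg, slides under a push of less than 2.5 N, stands upright on the tile. Origin: centre of its underside; z up. In the loose row on the near side of the rail, in any of four places.
- cup_b: One of three alike plain glass cups without handles, open at the top: 55 mm high, outer diameter 52 mm at the foot, 62 mm at the belly (16 to 26 mm above the foot, its widest part), 54 mm at the rim; about 0.13 kg, slides under a push of less than 2.5 N, stands upright on the tile. Origin: centre of its underside; z up. Same row.
- cup_c: One of three alike plain glass cups without handles, open at the top: 55 mm high, outer diameter 52 mm at the foot, 62 mm at the belly (16 to 26 mm above the foot, its widest part), 54 mm at the rim; about 0.13 kg, slides under a push of less than 2.5 N, stands upright on the tile. Origin: centre of its underside; z up. Same row.
- rail: Fixed straight wooden rail on the tile strip, running across in front of the robot: 24 mm thick (its x), 640 mm long (its y), 30 mm high. Origin: centre of its underside, on the tile's top. Its own +x points away from the robot, square to its length; its near face is the plane x = -12 mm in its own frame. It may stand turned by up to about 6 degrees. A cup against it has its axis 43 mm on the near side of the origin line.
- honey_pot: Closed white ceramic honey pot with knobbed lid and two terracotta bands, 80 mm in diameter, 74 mm high, standing loose in the same row as the cups, in any of its four places. Origin: centre of its underside. Not to be moved.
- kettle: Squat aluminium kettle, 150 mm in diameter, spout reaching 113 mm from its axis along its own x, black bail handle to 145 mm height. Loose, at the left or right end of the tile strip. Origin: centre of its underside. Not to be moved.
- clip_lid: Flat dark silicone lid lying on the tile at the other end from the kettle, 110 mm in diameter, 7 mm thick at the edge, central knob to 23 mm, steel wire spring clip reaching 69 mm from the centre along its own x. Loose. Origin: centre of its underside. Not to be moved.
Things that resemble listed ones, but are neither listed nor needed, are in the scene too. What is shaped like the cup_a but pink is not meant.

How it is judged:
By the outcome, as a careful person would: the job done as asked, in the order asked, and still so for the second after the job is handed in, with the robot touching nothing.
It also fails if it takes over 61 s, if anything falls off the work surface, if the arm or the gripper's body presses on something with over 40 N, if the wrist force passes 120 N, or if a joint passes its speed limit or range.

## Working session

There is one attempt and no reset: what is moved stays moved. The work goes in short steps, Python scripts to look and compute and a shell command to move; the robot and the scene stay as the last step left them, time stands still between calls to the robot, and variables do not carry over. Pictures are saved under pics/ and viewed, about 8 in all and at most 12, crops included, and the job is handed in when it is done.

```bash
mkdir -p pics; ls; python3 - <<'E'
from workcell import env, imaging
import cv2
s=env.observe();print(s['t'],s['tool_pos'],s['orientation'],s['width'])
for n in ("scene","top"):
    c=imaging.camera(n);cv2.imwrite(f"pics/{n}0.png",c["color"][:,:,::-1])
    print({k:v for k,v in c.items() if k!="color"})
E
```

```text
pics
0.0 [ 232.75832978 -552.40331593  241.42360892] [ 3.14157127e+00  1.71505093e-03 -1.17201958e+00] 0.9962165118075909
{'fx': 405.4840016241833, 'fy': 405.4840016241833, 'cx': 253.09033411041713, 'cy': 191.34751432142752, 'origin': array([1043.61826347, -815.80081416, 1124.03818048]), 'orientation': array([0.7463526 , 0.01503645, 0.59161526])}
{'fx': 347.29350148673757, 'fy': 347.29350148673757, 'cx': 259.51419525475404, 'cy': 195.08272883596598, 'origin': array([ 403.16873702,  -26.03046654, 1055.79661103]), 'orientation': array([ 0.08459664,  0.0155529 , -1.57747034])}
```

View pics/top0.png

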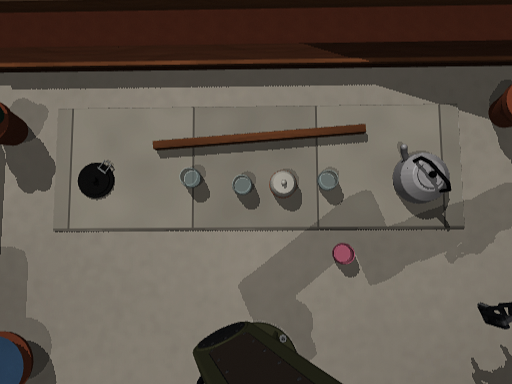

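View pics/scene0.png

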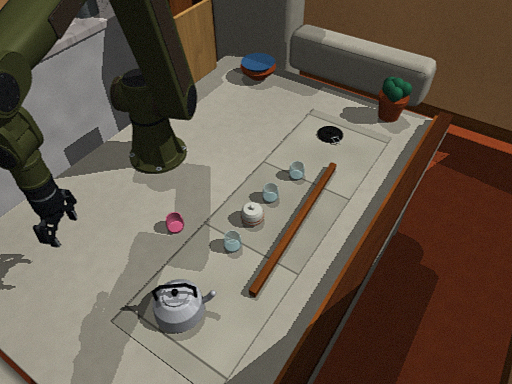

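Top view: cups at about (191,178), (243,185) and (328,180). The rail runs (153,146)–(366,129). Other objects are the honey pot (284,183), kettle (421,177) and lid (96,181). The only lookalike is the pink cup at (343,254), which is excluded. The scene view agrees: cups at (297,170), (270,193), (232,242), pink at (175,223).

```bash
cat > h.py <<'E'
import numpy as np, cv2
from scipy.spatial.transform import Rotation as R
def ray(c,p):
    d=np.array([(p[0]-c['cx'])/c['fx'],-(p[1]-c['cy'])/c['fy'],-1.])
    return np.array(c['origin']),R.from_euler('xyz',c['orientation']).apply(d)
def cast(c,p,z):
    o,d=ray(c,p); return o+d*(z-o[2])/d[2]
def tri(c1,p1,c2,p2):
    o,d=ray(c1,p1);q,e=ray(c2,p2)
    s=np.linalg.lstsq(np.c_[d,-e],q-o,rcond=None)[0]
    a,b=o+s[0]*d,q+s[1]*e; return (a+b)/2,np.linalg.norm(a-b)
def blobs(c,lo,hi,amin=60):
    hsv=cv2.cvtColor(c['color'],cv2.COLOR_RGB2HSV)
    m=cv2.inRange(hsv,np.array(lo),np.array(hi))
    m=cv2.morphologyEx(m,cv2.MORPH_CLOSE,np.ones((5,5)))
    n,_,st,ce=cv2.connectedComponentsWithStats(m)
    return [(ce[i].round(1).tolist(),st[i].tolist()) for i in range(1,n) if st[i][4]>amin],m
def rail(c,z):
    """rail top-face far/near edges from the red-brown mask in the top view"""
    hsv=cv2.cvtColor(c['color'],cv2.COLOR_RGB2HSV)
    m=cv2.inRange(hsv,np.array([0,110,40]),np.array([14,255,255])); m[:100]=0;m[165:]=0;m[:,:140]=0;m[:,380:]=0
    return m
E
python3 - <<'E'
from workcell import imaging
from h import *
t=imaging.camera("top");s=imaging.camera("scene")
for n,c in(("top",t),("scene",s)):
    b,_=blobs(c,[80,35,60],[110,255,255],80);print(n,b)
m=rail(t,0);cols=np.arange(165,360,8)
for z in(30,35,40):
    N=np.array([cast(t,(x,np.where(m[:,x])[0].max()+.5),z) for x in cols])
    F=np.array([cast(t,(x,np.where(m[:,x])[0].min()-.5),z) for x in cols])
    pn,pf=np.polyfit(N[:,1],N[:,0],1),np.polyfit(F[:,1],F[:,0],1)
    print(z,'near',pn,'far',pf)
print(cast(t,(153,146),33),cast(t,(366,129),33))
hv=lambda c,x,y:cv2.cvtColor(c['color'],cv2.COLOR_RGB2HSV)[y,x]
print([hv(t,*p) for p in[(191,178),(243,185),(328,180),(200,150),(200,144),(200,142)]])
# tile corner, both views
print('tile corner z',tri(t,(463,228),s,(114,321)))
c=cv2.resize(t['color'][115:215,140:380],None,fx=3.3,fy=3.3,interpolation=cv2.INTER_CUBIC)
cv2.imwrite("pics/crop1.png",c[:,:,::-1])
E
```

```text
top [([9.8, 362.5], [0, 337, 23, 47, 906])]
scene [([257.5, 61.2], [241, 53, 35, 18, 476]), ([295.7, 173.4], [289, 168, 15, 11, 115]), ([269.7, 196.2], [262, 192, 16, 10, 121]), ([231.9, 244.9], [224, 239, 17, 13, 150])]
30 near [-7.17938701e-02  6.56214643e+02] far [-7.12043216e-02  6.79613692e+02]
35 near [-7.17938701e-02  6.54972122e+02] far [-7.12043216e-02  6.78257193e+02]
40 near [-7.17938701e-02  6.53729601e+02] far [-7.12043216e-02  6.76900694e+02]
[640.66406686 308.56376567  33.        ] [ 685.75668788 -330.4359905    33.        ]
[array([ 75,  19, 108], dtype=uint8), array([ 79,  19, 106], dtype=uint8), array([ 75,  19, 106], dtype=uint8), array([20, 36, 64], dtype=uint8), array([ 11, 173,  65], dtype=uint8), array([ 11, 170,  78], dtype=uint8)]
tile corner z (array([ 3.92323438e+02, -6.16738978e+02, -3.65265292e-01]), np.float64(9.217363004098607))
```

View pics/crop1.png

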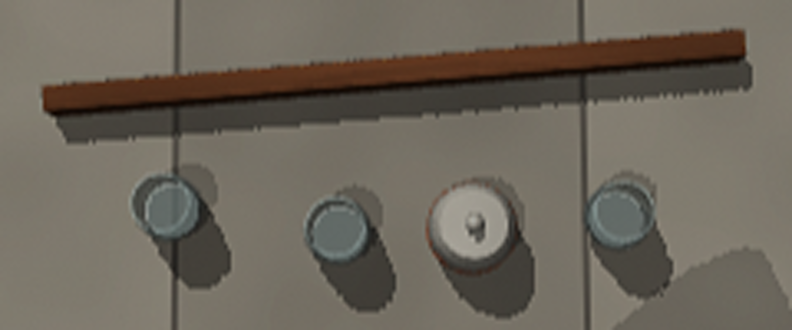

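Crop: the cups at crop (166,205), (339,229) and (620,213) are plain, clear and bluish, open and handle-free, so they're the right ones. The pot at (473,225) is the banded honey pot. Next: exact positions from a softer colour mask.

```bash
cat >> h.py <<'E'
def cups(c,cens,w=20,lo=(55,13,50)):
    hsv=cv2.cvtColor(c['color'],cv2.COLOR_RGB2HSV); out=[]
    for x,y in cens:
        x,y=int(x),int(y);m=cv2.inRange(hsv[y-w:y+w,x-w:x+w],np.array(lo),np.array([120,255,255]))
        m=cv2.morphologyEx(m,cv2.MORPH_CLOSE,np.ones((3,3)))
        k=max(cv2.findContours(m,cv2.RETR_EXTERNAL,cv2.CHAIN_APPROX_NONE)[0],key=cv2.contourArea)
        (u,v),r=cv2.minEnclosingCircle(k);b=cv2.boundingRect(k)
        out.append(((u+x-w,v+y-w),r,(b[0]+x-w,b[1]+y-w,b[2],b[3])))
    return out
E
python3 - <<'E'
from workcell import imaging
from h import *
t=imaging.camera("top");s=imaging.camera("scene")
T=cups(t,[(191,178),(243,185),(328,180)]);S=cups(s,[(297,170),(270,193),(232,242)])
for a,b in zip(T,S):
    P=cast(t,a[0],30); e=cast(t,(a[0][0]+a[1],a[0][1]),30)
    bc=(b[2][0]+b[2][2]/2,b[2][1]+b[2][3]/2)
    print(np.round(a[0],1),round(a[1],1),a[2],b[2],'z30',P.round(),'diam',2*np.linalg.norm(e-P).round(),'tri',tri(t,a[0],s,bc))
ro=lambda p,q:tri(t,p,s,q)
print('rail L',ro((153.5,146),(333,165)),'rail R',ro((365.5,129),(253,292)))
print('pot',cast(t,(284,183),40),'pink',cast(t,(343,254),50))
x=cv2.resize(s['color'][140:310,205:355],None,fx=3.5,fy=3.5,interpolation=cv2.INTER_CUBIC)
cv2.imwrite("pics/crop2.png",x[:,:,::-1])
E
```

```text
[190.2 177.1] 10.0 (181, 168, 19, 20) (289, 161, 16, 20) z30 [546. 196.  30.] diam 60.0 tri (array([546.53866789, 196.67313798,  28.32832984]), np.float64(1.1748072720999514))
[241.6 184.5] 9.9 (232, 175, 20, 20) (262, 183, 17, 20) z30 [522.  43.  30.] diam 58.0 tri (array([522.84239434,  42.97243799,  29.3252323 ]), np.float64(1.213983216876954))
[327.4 179.3] 10.7 (317, 170, 22, 20) (223, 230, 19, 22) z30 [ 536. -212.   30.] diam 64.0 tri (array([ 535.37565449, -211.09672497,   35.43190662]), np.float64(1.069852462020629))
rail L (array([644.19391573, 311.89471043,  18.88092919]), np.float64(0.673514729228192)) rail R (array([ 690.29391371, -327.56594417,   28.80711902]), np.float64(8.525392404692573))
pot [524.50987541 -83.06774123  40.        ] pink [ 317.85452815 -248.20746977   50.        ]
```

View pics/crop2.png

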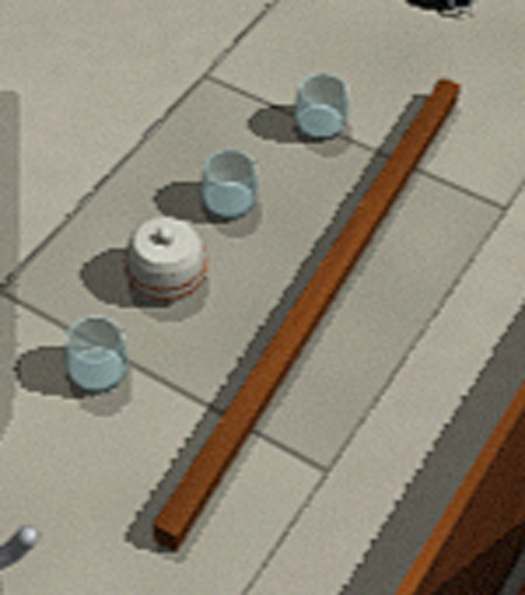

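Scene crop confirms the three cups, all upright and clear of each other. Triangulated axes:

| Cup | x, y (mm) |
|---|---|
| Left | 546, 196.5 |
| Mid | 522.5, 43 |
| Right | 535.5, -211.5 |

The diameters come out near 60 mm, as they should. The rail's near face is x ≈ 656 − 0.072y, so pushes go along (0.997, 0.072). I'll take the right cup first.

```bash
python3 -m inch '[[0.028,0.039,0,-4.6,1],[0.028,0.039,0,-4.6,1],[0.028,0.039,0,-4.6,1],[0.028,0.039,0,-4.9,1],[0.028,0.039,0,0,1],[0.028,0.039,0,0,1],[0.028,0.039,0,0,1],[0.028,0.039,0,0,1]]' 20
```

```text
t: 1.1
tool_pos: [459.4, -234.2, 241.5]
orientation: [-3.141, -0.002, -1.525]
ft_force: [1.0, -0.3, 0.1]
width: 0.0
```

```bash
python3 -m inch '[[0.008,0.018,-0.02,1.5,1],[0,0,-0.04,0,1],[0,0,-0.04,0,1],[0,0,-0.04,0,1],[0,0,-0.03,0,1],[0,0,-0.02,0,1],[0,0,0,0,1]]'; python3 - <<'E'
from workcell import imaging
import cv2
c=imaging.camera("wrist")["color"];t=imaging.camera("top")["color"][110:310,180:440]
import numpy as np
a=cv2.resize(t,None,fx=1.5,fy=1.5);b=np.zeros((384,400+512,3),np.uint8);b[:300,:390]=a;b[:,400:]=c
cv2.imwrite("pics/w1.png",cv2.resize(b,(800,337))[:,:,::-1])
E
```

```text
t: 1.8
tool_pos: [472.6, -208.5, 47.7]
orientation: [-3.133, -0.004, -1.485]
ft_force: [-0.3, -0.1, 0.4]
width: -0.004
```

View pics/w1.png

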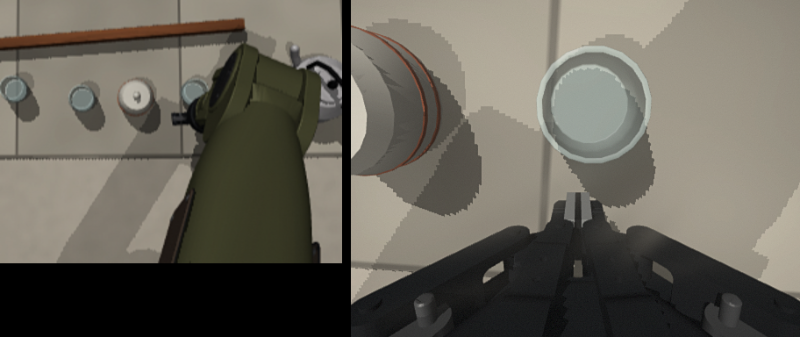

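Wrist view (right panel): cup rim centre at about (594,104), fingertips at (579,195). The cup is roughly 7 mm to the right, which matches the triangulation. Shift −7.5 mm in y, lower, then push.

```bash
python3 -m inch '[[0,-0.0075,-0.012,-0.5,1],[0,0,-0.01,0,1],[0,0,0,0,1]]'; python3 -m inch '[[0.006,0.0004,0,0,1],[0.006,0.0004,0,0,1],[0.005,0.0004,0,0,1],[0.005,0.0004,0,0,1]]'
```

```text
t: 2.2
tool_pos: [478.0, -219.4, 30.6]
orientation: [-3.123, -0.01, -1.495]
ft_force: [0.3, 0.1, 1.2]
width: -0.002
t: 2.6
tool_pos: [502.1, -218.3, 31.8]
orientation: [-3.122, -0.011, -1.496]
ft_force: [-1.0, 0.5, 1.0]
width: -0.001
```

```bash
cat >> h.py <<'E'
def wcup():
    """cups' rim centres (plane z=57) seen by the wrist camera, with blob box"""
    from workcell import imaging,env
    c=imaging.camera("wrist");hsv=cv2.cvtColor(c['color'],cv2.COLOR_RGB2HSV)
    m=cv2.inRange(hsv,np.array([55,13,90]),np.array([120,255,255]))
    m=cv2.morphologyEx(cv2.morphologyEx(m,cv2.MORPH_CLOSE,np.ones((7,7))),cv2.MORPH_OPEN,np.ones((9,9)))
    for k in cv2.findContours(m,cv2.RETR_EXTERNAL,cv2.CHAIN_APPROX_NONE)[0]:
        if cv2.contourArea(k)<3000: continue
        (u,v),r=cv2.minEnclosingCircle(k)
        P=cast(c,(u,v),57);e=cast(c,(u+r,v),57)
        print('cup',P.round(1),'diam',round(2*np.linalg.norm(e-P),1),'px',round(u),round(v))
    s=env.observe();print('tcp',s['tool_pos'].round(1),'f',s['ft_force'].round(1),'t',s['t'])
    return c,m
E
python3 - <<'E'
from h import *
c,m=wcup()
cv2.imwrite("pics/w2.png",np.hstack([cv2.resize(c['color'],(400,300))[:,:,::-1],cv2.cvtColor(cv2.resize(m,(400,300)),cv2.COLOR_GRAY2BGR)]))
E
```

```text
cup [ 544.7 -210.3   57. ] diam 54.4 px 246 171
tcp [ 503.3 -218.3   31.9] f [-0.3  0.1  0.5] t 2.65
```

View pics/w2.png

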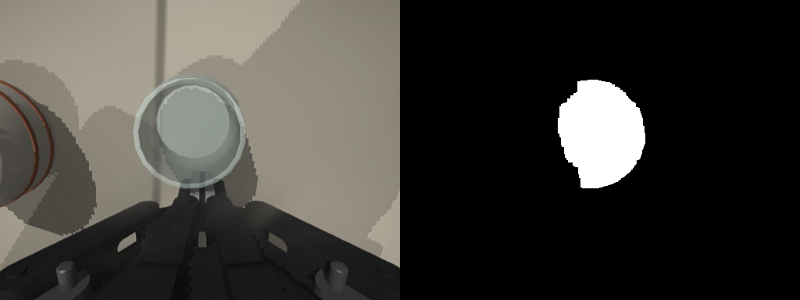

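The cup has moved about 9 mm and is upright. The fingers are ~5 mm right of its axis, so I back off, re-centre and push on.

```bash
python3 -m inch '[[-0.008,0,-0.002,0,1],[0,0.005,0,0,1],[0,0,0,0,1]]'; python3 -m inch '[[0.007,0.0005,0,0,1],[0.007,0.0005,0,0,1],[0.007,0.0005,0,0,1],[0.007,0.0005,0,0,1],[0.007,0.0005,0,0,1],[0.007,0.0005,0,0,1]]'; python3 -c "
from h import *
wcup()"
```

```text
t: 2.95
tool_pos: [495.0, -212.7, 29.8]
orientation: [-3.12, -0.011, -1.495]
ft_force: [-0.3, -0.4, -0.1]
width: -0.004
t: 3.55
tool_pos: [539.3, -209.3, 29.7]
orientation: [-3.122, -0.011, -1.495]
ft_force: [-2.8, 1.0, 1.4]
width: -0.002
cup [ 582.2 -203.7   57. ] diam 56.0 px 252 172
tcp [ 540.8 -209.3   29.9] f [ 1.3  0.4 -0.1] t 3.6
```

```bash
python3 -m inch '[[-0.006,0.001,0,0,1],[0,0.002,0,0,1],[0.007,0.0005,0,0,1],[0.007,0.0005,0,0,1],[0.007,0.0005,0,0,1],[0.007,0.0005,0,0,1],[0.007,0.0005,0,0,1],[0.006,0.0005,0,0,1]]';python3 -m inch '[[0.006,0.0004,0,0,1],[0.004,0.0003,0,0,1],[0,0,0,0,1]]'; python3 - <<'E'
from h import *
c,m=wcup()
cv2.imwrite("pics/w3.png",c['color'][:,:,::-1])
E
```

```text
t: 4.4
tool_pos: [578.3, -202.6, 29.7]
orientation: [-3.12, -0.011, -1.495]
ft_force: [-0.3, -0.2, 0.1]
width: -0.002
t: 4.7
tool_pos: [590.3, -201.8, 29.6]
orientation: [-3.12, -0.011, -1.495]
ft_force: [0.4, -0.6, 0.5]
width: -0.0
cup [ 634.1 -199.8   57. ] diam 57.2 px 262 170
tcp [ 590.1 -201.8   29.6] f [ 0.3 -0.1  0.2] t 4.75
```

View pics/w3.png

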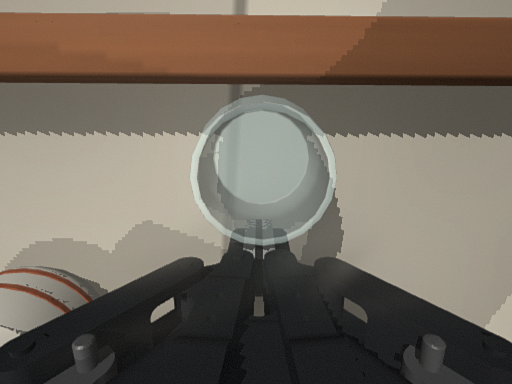

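The cup at (262,170) is upright with a few mm left to the rail's near edge (row ~80). Small steps with force feedback now.

```bash
python3 - <<'E'
from h import *
from workcell import imaging
c=imaging.camera("wrist")
print(cast(c,(262,77),32),cast(c,(262,84),2),cast(c,(262,157),4))
E
python3 -m inch '[[0.003,0.0002,0,0,1],[0.002,0.0002,0,0,1]]';python3 -m inch '[[0.001,0,0,0,1],[0.001,0,0,0,1]]';python3 -m inch '[[0.001,0,0,0,1],[0.001,0,0,0,1]]'
```

```text
[ 670.23058909 -197.57934344   32.        ] [ 670.30078846 -198.21413959    2.        ] [ 631.30694244 -201.31749202    4.        ]
t: 5.0
tool_pos: [594.2, -201.4, 29.5]
orientation: [-3.121, -0.011, -1.495]
ft_force: [0.5, -0.9, -0.4]
width: -0.0
t: 5.2
tool_pos: [596.0, -201.4, 29.5]
orientation: [-3.122, -0.01, -1.495]
ft_force: [-0.9, -1.0, 0.9]
width: -0.0
t: 5.4
tool_pos: [597.8, -201.4, 29.5]
orientation: [-3.122, -0.01, -1.496]
ft_force: [-4.0, 0.1, 2.0]
width: -0.001
```

```bash
python3 -m inch '[[0.001,0,0,0,1]]';python3 -m inch '[[0.001,0,0,0,1]]'; python3 - <<'E'
from h import *
wcup()
E
```

```text
t: 5.5
tool_pos: [597.8, -201.5, 29.4]
orientation: [-3.124, -0.01, -1.496]
ft_force: [-6.2, -0.3, 4.2]
width: 0.001
t: 5.6
tool_pos: [597.8, -201.4, 29.4]
orientation: [-3.126, -0.01, -1.496]
ft_force: [-6.0, -0.6, 4.1]
width: -0.001
cup [ 641.6 -199.5   57. ] diam 57.3 px 262 171
tcp [ 597.8 -201.4   29.3] f [-5.5 -0.5  4.1] t 5.65
```

Force rose to 6 N and the TCP stopped, so the right cup is against the rail. Back straight off, lift, and go to the mid cup.

```bash
python3 -m inch '[[-0.01,-0.0007,0,0,1],[-0.02,-0.0014,0,0,1],[-0.03,-0.002,0,0,1],[-0.02,0,0.03,0,1],[-0.01,0,0.045,0,1],[0,0,0.045,0,1],[0,0.02,0.02,0,1],[-0.015,0.045,0,0,1]]';python3 -m inch '[[-0.02,0.045,0,0,1],[-0.01,0.045,0,0,1],[0,0.045,0,0,1],[0,0.03,0,0,1],[0,0.01,0,0,1],[0,0,0,0,1]]'
```

```text
t: 6.45
tool_pos: [490.6, -142.3, 173.4]
orientation: [-3.116, -0.011, -1.502]
ft_force: [0.6, 1.2, -0.2]
width: -0.002
t: 7.05
tool_pos: [459.5, 35.7, 176.6]
orientation: [-3.103, -0.004, -1.489]
ft_force: [0.1, 0.2, 0.0]
width: -0.002
```

```bash
python3 -m inch '[[-0.006,0.002,-0.02,-0.5,1],[0,0,-0.04,0,1],[0,0,-0.04,0,1],[0,0,-0.025,0,1],[0,0,-0.01,0,1],[0,0,0,0,1]]';python3 - <<'E'
from h import *
c,m=wcup()
cv2.imwrite("pics/w4.png",c['color'][:,:,::-1])
E
```

```text
t: 7.65
tool_pos: [456.5, 28.0, 39.6]
orientation: [-3.094, -0.003, -1.507]
ft_force: [-0.7, 0.5, -0.4]
width: 0.002
cup [517.4  36.6  57. ] diam 47.7 px 246 121
tcp [457.   28.   40.3] f [ 0.2 -0.4 -0.3] t 7.7
```

View pics/w4.png

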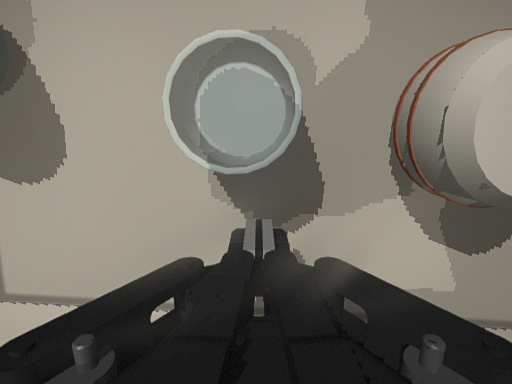

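Wrist view: mid cup rim centre at (232,102), fingertips at (259,220), honey pot on the right and clear. The mask is spoiled by shadow, but casting the rim centre gives about (525,43), as triangulated. I need +10 mm in y.

```bash
python3 -m inch '[[0,0.01,-0.006,0.5,1],[0,0,-0.004,0,1],[0,0,0,0,1]]'; python3 -m inch '[[0.006,0.0004,0,0,1],[0.006,0.0004,0,0,1],[0.006,0.0004,0,0,1],[0.005,0.0004,0,0,1],[0.005,0.0004,0,0,1]]';python3 - <<'E'
from h import *
from workcell import imaging
c=imaging.camera("wrist");hsv=cv2.cvtColor(c['color'],cv2.COLOR_RGB2HSV)
# rim = bright bluish ring
g=cv2.medianBlur(cv2.cvtColor(c['color'],cv2.COLOR_RGB2GRAY),5)
k=cv2.HoughCircles(g,cv2.HOUGH_GRADIENT,1.5,60,param1=80,param2=25,minRadius=60,maxRadius=80)
for u,v,r in k[0][:4]: print(u,v,r,cast(c,(u,v),57).round(1))
E
```

```text
t: 8.0
tool_pos: [460.7, 34.9, 32.8]
orientation: [-3.087, 0.0, -1.495]
ft_force: [0.2, 0.7, 0.4]
width: 0.0
t: 8.5
tool_pos: [491.9, 37.4, 34.3]
orientation: [-3.085, -0.0, -1.494]
ft_force: [-0.3, 0.2, -0.9]
width: 0.002
251.25 167.25 65.85 [534.7  43.2  57. ]
483.75 201.75 79.05 [528.  -53.4  57. ]
375.75 119.25 60.75 [557.3  -3.6  57. ]
```

```bash
cat >> h.py <<'E'
def rim():
    from workcell import imaging,env
    c=imaging.camera("wrist")
    g=cv2.medianBlur(cv2.cvtColor(c['color'],cv2.COLOR_RGB2GRAY),5)
    k=cv2.HoughCircles(g,cv2.HOUGH_GRADIENT,1.5,60,param1=80,param2=25,minRadius=60,maxRadius=80)
    for u,v,r in k[0][:4]: print(u,v,r,cast(c,(u,v),57).round(1))
    s=env.observe();print('tcp',s['tool_pos'].round(1),'f',s['ft_force'].round(1)); return c
E
python3 -m inch '[[-0.008,0,-0.004,0,1],[0,0.0025,0,0,1],[0,0,0,0,1]]'; python3 -m inch '[[0.007,0.0005,0,0,1],[0.007,0.0005,0,0,1],[0.007,0.0005,0,0,1],[0.007,0.0005,0,0,1],[0.007,0.0005,0,0,1],[0.007,0.0005,0,0,1],[0.007,0.0005,0,0,1]]'; python3 -c "
from h import *
rim()"
```

```text
t: 8.85
tool_pos: [484.7, 38.5, 29.9]
orientation: [-3.084, 0.001, -1.492]
ft_force: [0.4, 0.3, 0.1]
width: -0.001
t: 9.55
tool_pos: [536.0, 42.1, 29.6]
orientation: [-3.086, 0.001, -1.492]
ft_force: [-2.5, -0.7, 1.5]
width: -0.0
246.75 171.75 69.15 [577.6  49.5  57. ]
483.75 285.75 79.05 [537.2 -53.6  57. ]
tcp [537.6  42.2  29.9] f [-0.2 -0.2  0.6]
```

```bash
python3 -m inch '[[-0.008,0,0,0,1],[0,0.004,0,0,1],[0,0,0,0,1],[0.007,0.0005,0,0,1],[0.007,0.0005,0,0,1],[0.007,0.0005,0,0,1],[0.006,0.0004,0,0,1]]'; python3 -m inch '[[0.006,0.0004,0,0,1],[0.005,0.0004,0,0,1],[0.004,0.0003,0,0,1]]'; python3 -c "
from h import *
rim()"
```

```text
t: 10.3
tool_pos: [557.7, 46.6, 29.9]
orientation: [-3.084, 0.003, -1.488]
ft_force: [-0.1, -0.8, 0.1]
width: 0.001
t: 10.6
tool_pos: [574.2, 47.7, 29.7]
orientation: [-3.085, 0.003, -1.488]
ft_force: [-2.6, 0.6, 1.7]
width: -0.0
255.75 170.25 69.15 [616.7  51.8  57. ]
389.25 195.75 79.05 [611.   -1.4  57. ]
482.25 357.75 79.05 [540.8 -56.1  57. ]
tcp [575.1  47.8  29.9] f [-0.6  0.1 -0.2]
```

```bash
python3 -m inch '[[0.002,0.0001,0,0,1],[0.001,0,0,0,1]]';python3 -m inch '[[0.001,0,0,0,1],[0.001,0,0,0,1]]';python3 -m inch '[[0.001,0,0,0,1],[0.001,0,0,0,1]]'
```

```text
t: 10.85
tool_pos: [578.1, 47.9, 29.7]
orientation: [-3.085, 0.003, -1.488]
ft_force: [-1.2, 0.3, 2.0]
width: -0.003
t: 11.05
tool_pos: [579.7, 47.9, 29.7]
orientation: [-3.085, 0.003, -1.488]
ft_force: [-2.4, -0.1, 1.7]
width: 0.003
t: 11.25
tool_pos: [579.8, 47.9, 29.4]
orientation: [-3.089, 0.004, -1.488]
ft_force: [-5.4, 0.2, 3.0]
width: 0.001
```

TCP stopped at 579.8, where 580 was predicted, so the mid cup is at the rail. On to the left cup.

```bash
python3 -m inch '[[-0.01,-0.0007,0,0,1],[-0.02,-0.0014,0,0,1],[-0.03,-0.002,0,0,1],[-0.03,0,0.03,0,1],[-0.015,0,0.04,0,1],[0,0.03,0.03,0,1],[0,0.045,0,0,1],[0,0.04,0,0,1]]';python3 -m inch '[[0,0.025,0,0,1],[0,0,-0.03,0,1],[0,0,-0.035,0,1],[0,0,-0.02,0,1],[0,0,0,0,1]]';python3 -c "
from h import *
rim()"
```

```text
t: 12.05
tool_pos: [478.9, 96.3, 132.7]
orientation: [-3.081, 0.054, -1.404]
ft_force: [-0.5, 0.1, -0.5]
width: 0.001
t: 12.55
tool_pos: [483.3, 112.9, 44.4]
orientation: [-3.076, 0.066, -1.379]
ft_force: [-1.3, -0.1, -0.3]
width: 0.002
96.75 72.75 72.45 [550.1 195.1  57. ]
tcp [483.8 113.   45.5] f [0.9 1.  0.5]
```

```bash
python3 -c "
from workcell import env
s=env.observe();print(s['qpos'].round(3),s['qd'].round(3),s['orientation'])"
```

```text
[ 0.187  0.248 -0.635  0.622  0.066  3.141] [-0.004 -0.033  0.034  0.033 -0.     0.   ] [-3.0754829   0.06560854 -1.37866505]
```

Joint 6 reached its end stop, so the y motion and tool turn were held back. I'll lift and turn the tool a half turn, which gives the same geometry and puts joint 6 back mid-range.

```bash
python3 -m inch '[[-0.01,0,0.04,8.5,1],[-0.005,0,0.02,8.5,1],[0,0,0,8.5,1],[0,0,0,8.5,1],[0,0,0,8.5,1],[0,0,0,8.5,1],[0,0,0,8.5,1],[0,0,0,8.5,1]]';python3 -m inch '[[0,0.02,0,8.5,1],[0,0.02,0,8.5,1],[0,0.02,0,8.5,1],[0,0.01,0,8.5,1],[0,0,0,8.5,1],[0,0,0,8.5,1],[0,0,0,8.5,1],[0,0,0,8.5,1]]';python3 -c "
from workcell import env
s=env.observe();print(s['qpos'].round(3))"
```

```text
t: 13.4
tool_pos: [472.4, 114.3, 116.0]
orientation: [-3.071, 0.057, -0.174]
ft_force: [0.6, 0.3, -0.6]
width: -0.0
t: 14.2
tool_pos: [478.6, 189.5, 126.2]
orientation: [-3.073, 0.044, 1.026]
ft_force: [-0.1, 0.5, 0.6]
width: -0.001
[ 0.361  0.296 -0.351  1.002  0.026  0.906]
```

```bash
python3 -m inch '[[-0.002,0,0,8.5,1],[0,0,0,8.5,1],[0,0,0,8.5,1],[0,0,0,6,1],[0,0,-0.03,0,1],[0,0,-0.03,0,1],[0,0,-0.02,0,1],[0,0,0,0,1]]';python3 -c "
from h import *
c=rim()
cv2.imwrite('pics/w5.png',c['color'][:,:,::-1])"
```

```text
t: 15.0
tool_pos: [483.6, 193.7, 55.0]
orientation: [-3.087, 0.037, 1.59]
ft_force: [-0.4, 0.6, 0.5]
width: 0.004Traceback (most recent call last):
  File "<string>", line 3, in <module>
    c=rim()
  File "h.py", line 50, in rim
    for u,v,r in k[0][:4]: print(u,v,r,cast(c,(u,v),57).round(1))
                 ~^^^
TypeError: 'NoneType' object is not subscriptable
```

The half turn put the wrist camera on the robot side, so it can't see this cup. I'll use the triangulated axis and the scene camera instead.

```bash
python3 -m inch '[[-0.004,-0.001,-0.015,3,1],[0,-0.001,-0.01,0,1],[0,0,0,0,1],[0,0,0,0,1]]';python3 - <<'E'
from h import *
from workcell import imaging
s=imaging.camera("scene");b=cups(s,[(297,170)])[0][2];p=(b[0]+b[2]/2,b[1]+b[3]/2);print(b,cast(s,p,29))
x=cv2.resize(s['color'][100:260,205:375],None,fx=3.5,fy=3.5,interpolation=cv2.INTER_CUBIC)
cv2.imwrite("pics/s2.png",x[:,:,::-1])
E
```

```text
t: 15.45
tool_pos: [484.8, 193.8, 36.5]
orientation: [-3.097, 0.034, 1.641]
ft_force: [-0.3, -0.1, 0.1]
width: 0.003
(289, 161, 16, 19) [545.85165871 198.94209466  29.        ]
```

View pics/s2.png

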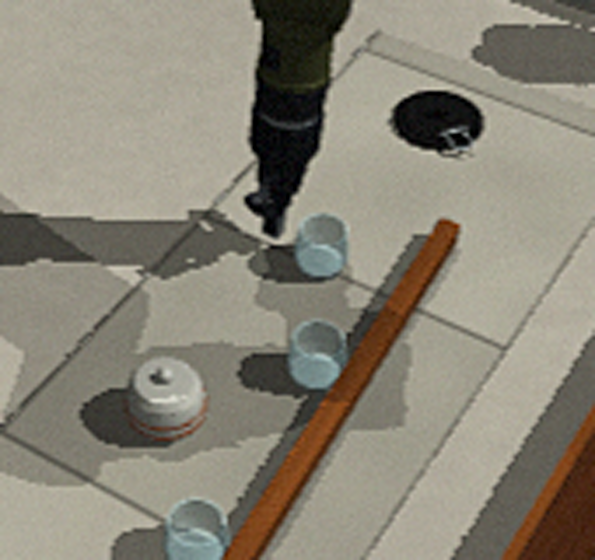

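Scene crop: the fingertips (272,225) are behind the left cup (320,245). The mid and right cups stand at the rail, and the pot hasn't moved.

```bash
python3 -m inch '[[0,-0.001,-0.006,0,1],[0,0,0,0,1],[0.006,0.0004,0,0,1],[0.006,0.0004,0,0,1],[0.006,0.0004,0,0,1],[0.006,0.0004,0,0,1],[0.006,0.0004,0,0,1]]';python3 -m inch '[[0,0,0,0,1]]'; cat >> h.py <<'E'
def sc(p,fx=29):
    from workcell import imaging
    s=imaging.camera("scene");b=cups(s,[p])[0][2];p=(b[0]+b[2]/2,b[1]+b[3]/2);print(b,cast(s,p,fx).round(1)); return s
E
python3 -c "
from h import *
sc((301,173))"
```

```text
t: 16.2
tool_pos: [517.8, 195.3, 31.7]
orientation: [-3.098, 0.033, 1.64]
ft_force: [-2.0, 0.4, 1.4]
width: -0.006
t: 16.3
tool_pos: [519.0, 195.4, 31.7]
orientation: [-3.099, 0.033, 1.64]
ft_force: [-0.7, -0.0, 0.1]
width: -0.006
(292, 163, 17, 19) [562.5 196.7  29. ]
```

```bash
python3 -m inch '[[-0.008,-0.001,0,0,1],[0,-0.0025,0,0,1],[0,0,0,0,1],[0.007,0.0005,0,0,1],[0.007,0.0005,0,0,1],[0.007,0.0005,0,0,1],[0.006,0.0004,0,0,1]]';python3 -m inch '[[0,0,0,0,1]]'; python3 -c "
from h import *
sc((306,176))"
```

```text
t: 17.05
tool_pos: [537.5, 193.3, 31.6]
orientation: [-3.097, 0.034, 1.641]
ft_force: [-0.5, -0.2, -0.1]
width: 0.0
t: 17.15
tool_pos: [538.9, 193.5, 31.6]
orientation: [-3.098, 0.033, 1.64]
ft_force: [-1.3, 0.1, -0.3]
width: -0.003
(297, 164, 16, 20) [580.9 198.9  29. ]
```

```bash
python3 -m inch '[[0.006,0.0005,0,0,1],[0.006,0.0005,0,0,1],[0.006,0.0005,0,0,1],[0.004,0.0003,0,0,1],[0.001,0,0,0,1]]';python3 -m inch '[[0.001,0,0,0,1],[0.001,0,0,0,1]]';python3 -m inch '[[0.001,0,0,0,1],[0.001,0,0,0,1]]';python3 -c "
from h import *
sc((312,177))"
```

```text
t: 17.7
tool_pos: [562.3, 195.4, 31.4]
orientation: [-3.096, 0.033, 1.641]
ft_force: [-1.5, -0.1, 1.3]
width: -0.001
t: 17.9
tool_pos: [564.1, 195.4, 31.3]
orientation: [-3.095, 0.033, 1.641]
ft_force: [-3.3, 0.2, 2.6]
width: 0.001
t: 18.1
tool_pos: [565.9, 195.4, 31.4]
orientation: [-3.095, 0.033, 1.641]
ft_force: [-1.4, 0.4, 0.6]
width: 0.005
(302, 167, 17, 23) [610.  189.1  29. ]
```

```bash
python3 -m inch '[[0.001,0,0,0,1],[0.001,0,0,0,1]]';python3 -m inch '[[0.001,0,0,0,1],[0.001,0,0,0,1]]';python3 -m inch '[[0.001,0,0,0,1],[0.001,0,0,0,1]]'
```

```text
t: 18.35
tool_pos: [568.1, 195.4, 31.3]
orientation: [-3.095, 0.033, 1.641]
ft_force: [-1.0, -0.1, 0.7]
width: 0.0
t: 18.55
tool_pos: [569.7, 195.4, 31.3]
orientation: [-3.094, 0.033, 1.641]
ft_force: [-5.8, 0.4, 5.4]
width: -0.001
t: 18.75
tool_pos: [569.7, 195.4, 31.3]
orientation: [-3.09, 0.032, 1.641]
ft_force: [-5.8, -0.4, 4.9]
width: 0.003
```

TCP stopped at 569.7 with 5.8 N, where 569 was predicted. Back off, lift, clear the top view and check.

```bash
python3 -m inch '[[-0.01,-0.0007,0,0,1],[-0.02,-0.0014,0,0,1],[-0.03,-0.002,0,0,1],[-0.03,0,0.03,0,1],[-0.02,0,0.045,0,1],[0,0,0.045,0,1],[0,0,0.045,0,1],[0,0.03,0,0,1]]';python3 -m inch '[[-0.02,0.045,0,0,1],[-0.02,0.045,0,0,1],[-0.02,0.045,0,0,1],[-0.02,0.045,0,0,1],[-0.02,0.045,0,0,1],[-0.02,0.045,0,0,1],[0,0,0,0,1],[0,0,0,0,1]]'
python3 - <<'E'
from h import *
from workcell import imaging
t=imaging.camera("top");s=imaging.camera("scene")
a=cv2.resize(t['color'][110:215,140:380],(800,350),interpolation=cv2.INTER_CUBIC)
b=cv2.resize(s['color'][140:300,200:360],(250,250),interpolation=cv2.INTER_CUBIC)
o=np.zeros((600,800,3),np.uint8);o[:350]=a;o[350:,:250]=b
f=cv2.resize(t['color'],(333,250));o[350:,260:593]=f
cv2.imwrite("pics/end.png",o[:,:,::-1])
for q in cups(t,[(187,155),(239,151),(326,145)]):
    P=cast(t,q[0],30);print(np.round(q[0],1),round(q[1],1),P.round(1),'gap to rail',round((655.8-.0716*P[1]-P[0])*.9974-31,1))
E
```

```text
t: 19.55
tool_pos: [453.8, 217.1, 200.2]
orientation: [-3.095, 0.037, 1.637]
ft_force: [1.5, 1.8, 0.2]
width: 0.006
t: 20.35
tool_pos: [332.1, 497.8, 204.0]
orientation: [-3.114, 0.028, 1.635]
ft_force: [0.8, -0.1, -0.4]
width: 0.001
[190. 156.] 10.8 [609.7 197.3  30. ] gap to rail 0.9
[237.6 151.6] 10.0 [621.8  54.3  30. ] gap to rail -0.9
[323. 144.] 10.8 [ 642.2 -201.7   30. ] gap to rail -3.0
```

View pics/end.png

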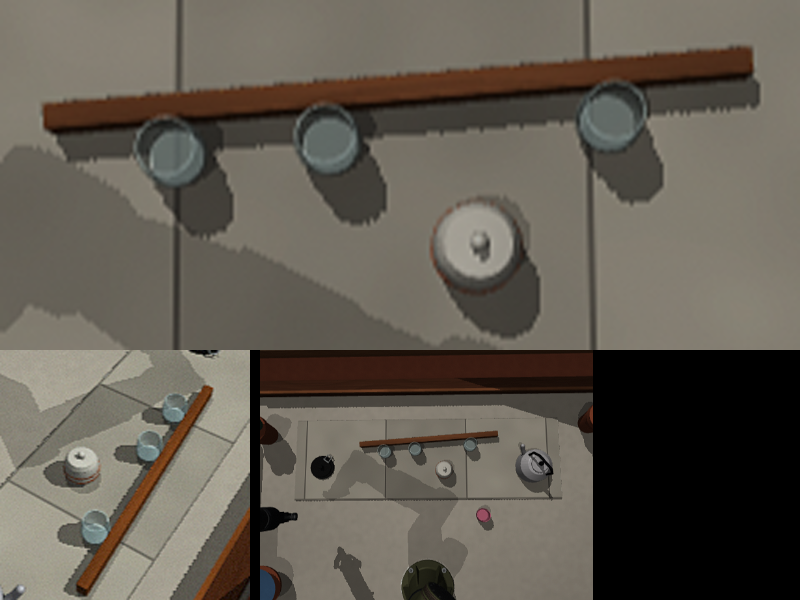

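The final picture shows all three cups upright at the rail's near face, at (170,150), (328,138) and (612,115), well apart. The pot, kettle and lid are in place and the arm is clear.

```bash
python3 -c "
from workcell import order
print(order.close_job())"
```

```text
the job is handed in; nothing more can be done
None
```

All three clear glass cups now stand upright against the near side of the rail, about 140 mm or more apart from one another, and the job is handed in. I pushed each one from its near side with shut fingertips, at about 20.4 s on the robot's clock in total.

**Contact with the rail:** each push ended with the tool stopped dead at about 5–6 N. The mid and left cups stopped within 1 mm of where the first one predicted. The last top view gave gaps of +0.9, −0.9 and −3.0 mm (left, mid, right). The −3 mm is measuring error, since a cup cannot be inside the rail.

**Other objects:** in the last picture the honey pot, kettle, clip lid and pink cup look unmoved. I judged this by eye and did not measure it.

**What went wrong:**
- **Joint 6:** it reached its end stop (3.141 read, limit 3.14) on the way to the left cup. I lifted and turned the tool half round.
- **Wrist camera:** after that turn it could not see the left cup, so I followed that cup with the scene camera. Its reading near the end, (610, 189), was about 8 mm off in y from the final top view.

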